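# Unclip the retaining ring of an optical filter with a hooked pick

### The arm

A 7-joint arm with a two-finger parallel gripper is mounted at the origin on the work surface. World frame = base frame: x ahead of the robot, y to its left, z up, the work surface at z = 0. Lengths are in m, angles in rad, forces in N, time in s.
With the tool pointing down it reaches from about 0.35 to 0.9 m from the base axis. Payload 8.1 kg.
Tool frame: the origin (TCP) lies at the centre of the arm's flange, where the gripper is bolted on; the fingertips stand 178 mm ahead of it and the grasp point (between the pads) lies 159 mm ahead of it; z points along the fingers, y is the line along which they close (so a half turn about z gives the same grasp; the last joint's range is limited). The gripper opens to 92 mm and grips with 3 to 60 N. Pads are 19 mm wide; open, the fingers measure 130 mm over their backs; the gripper's body (75 mm by 190 mm) begins 47 mm behind the grasp point.
Start: joints at [-0.103, 0.434, 0.025, 1.573, -0.012, 1.134, -0.075], TCP at [0.625, -0, 0.405] pointing down, gripper open.
Joint ranges: [-2.62, 2.62], [-0.44, 2.09], [-1.27, 1.32], [0.08, 2.57], [-1.32, 4.46], [0.12, 2], [-2.74, 2.74]. Speed limits (rad/s): [2.22, 2.22, 3.01, 3.01, 3.14, 3.14, 3.14].

### API

Orientations are given as a 3x3 rotation matrix whose columns are the frame's x, y, z axes.
In Python, from bench import ctrl gives the robot as it stands. Calls block until the motion is done:
- ctrl.move_to(position, orientation): joint-space move of the TCP to a pose.
- ctrl.movel(position, orientation=None, feed=0.15): straight line of the TCP; orientation=None keeps the orientation; feed is the mean speed in m/s.
- ctrl.goto_joints(angles): joint-space move.
- ctrl.open_gripper() and ctrl.gripper_close(force=None): open the fingers fully, or close them until they stop; force is the grip in N (None keeps the last).
- ctrl.wait(seconds).
- ctrl.inverse_kinematics(position, orientation): joint angles nearest the present ones, or None.
- ctrl.get_state(): the state.
- ctrl.read_camera(name): name is "scene" or "side" or "wrist"; returns a dict with "pixels" (384x512x3 uint8, blue, green, red), "fx", "fy", "cx", "cy" (pixels), "R" (3x3) and "t" (3): a world point X has camera coordinates R X + t. Camera axes: x right, y down, z forward; pixel columns grow to the right and rows downward; lengths in m; the calibration is good to about 2 mm. A picture is of the moment at which its call begins. There is no depth.
A pose or a line that the arm cannot do raises ctrl.MotionError and nothing moves.
- ctrl.close_job(): hands the job in; it is judged then, once.
The state is a dict: "clock": time; "joint_positions": joint angles; "qd": joint speeds; "tau": joint torques, N m; "tool_pos": TCP position; "tool_rot": TCP orientation; "contact_force": force on the tool from outside, world axes, zero at the start; "ft_torque": the same for the moment, N m; "opening": finger opening in m; "gripper_force": force on a finger pad.
Only numpy, scipy, OpenCV 4.12 (cv2) and the standard library are available. Lean on these libraries where they do the work, as an engineer would, in place of code of your own. Each camera call takes 0.05 s, during which the arm holds its last target. There are 200 camera calls.

### The job

The amber filter glass in the round holder is kept in by a springy split wire ring that sits in a groove. Take the hooked pick from its stand, work its toe under the turned-up end of the ring and lift the ring right out of its groove, then lay it in the steel parts tray and hang the pick back upright in its stand. The glass is fragile and sits on a soft gasket: touch it only lightly with the pick (a few newtons at most), don't wrench on the ring or the holder, don't fling or drop the ring, keep the gripper's fingers off the ring and the glass, and leave the things around the work where they are.

Things in the scene. Friction and masses are not known exactly. Their poses are not given: they have to be found in the camera images.
- holder: Fixed filter holder: dark steel plate 130x130x12 mm, origin under its centre, z up. On it an aluminium rim, 100 mm outside diameter, top 24 mm above the table, missing from -64 to +64 degrees about +x (cut-out). The rim is undercut: inner radius 38.8 mm just above the glass, narrowing to 36.4 mm at 24 mm height, and is open above. The ring sits under this undercut.
- glass: Amber filter glass inside the holder's rim, 74 mm diameter; top face 18 mm above the table. It lies on a soft gasket and gives 1 mm per 6 N of push, 4 mm at most. Origin at the centre of its underside, 4.2 mm below the top face.
- ring: Loose split ring of 4 mm round steel wire, mean radius 36 mm, 36 g; origin at its centre, level with its underside, z up. At the start it lies on the glass, concentric with and turned like the holder. Gap towards +x: the wire runs from +24 degrees (from +x towards +y) round the back (-x) to -32 degrees. That -y end lies flat; the +y end is turned up.
- ring_end (a point): On the ring's turned-up end, centre of the wire, at 33 degrees, 28 mm above the table at the start. From 62 to 46 degrees the wire climbs 8 mm; from 46 to 24 degrees it runs level along the circumference, underside 8 mm clear of the glass, in the rim's cut-out, free to inside and outside.
- ring_back (a point): Wire centre at the ring's back, (-36, 0, 2) mm in its frame. The ring's sides spring in its plane. Lifted by the turned-up end it is squeezed by the undercut and slips over it with a pull of some 3 to 15 N, then tilts; once that end is 30 to 60 mm up the back slides out too and the ring hangs on the toe.
- pick: Loose hooked pick, 80 g, upright in its stand; origin under its square collar (44x44x5 mm), on the shank's axis, z up, x where the toe points. Black handle 16x16 mm, z 5 to 55 mm, sides along x, y. The 5 mm shank is clamped at a reach that differs each time: its foot is at z -54.5 to -74.5 mm. There it bends into a 3.2 mm thick toe to x 12.8 mm; top of the tip 7.1 mm above the foot's lowest point.
- stand: Fixed grey pick stand: foot 100x100 mm, two side walls, top plate 80x80 mm, its upper face 90 mm above the table; origin under the foot's centre. The plate has an opening x -8.5 to 17.5 mm, y -10 to 10 mm. The pick hangs in it, collar on the plate, its origin over the stand's (90 mm up, within 3 mm), toe towards the stand's +x.
- tray: Fixed shallow steel parts tray, 200 mm (x) by 150 mm (y), 16 mm high, walls and floor 3 mm; origin under its centre. Empty at the start.
- tube_rack: Bystander: green tube rack, 70x150x41 mm, origin under its centre.
- tip_box: Bystander: grey box with a yellow tray of tips, 90x120x57 mm, origin under its centre.
- reagent: Bystander: white reagent jar with a blue cap, 64 mm diameter, 110 mm high, origin under its centre.

How it is judged:
By the outcome, as a careful person would: the job done as asked, in the order asked, and still so for the second after the job is handed in, with the robot touching nothing.
It also fails if it takes over 70 s, if anything falls off the work surface, if the arm or the gripper's body presses on something with over 40 N, if the wrist force passes 120 N, or if a joint passes its speed limit or range.

## Working session

There is one attempt and no reset: what is moved stays moved. The work goes in short steps, each a Python script; the robot and the scene stay as the last script left them, time stands still between calls to the robot, and variables do not carry over. Pictures are saved under pics/ and viewed, at most 10 in all, crops included, and the job is handed in when it is done.

```bash
ls; mkdir -p pics
python3 - <<'E'
from bench import ctrl
import cv2,numpy as np
for n in("scene","side","wrist"):
    c=ctrl.read_camera(n); cv2.imwrite(f"pics/{n}0.png",c["pixels"]); 
    print(n,c["fx"],c["cx"],c["cy"],np.round(c["R"],3).tolist(),np.round(c["t"],3), np.round(-c["R"].T@c["t"],3))
a=[cv2.imread(f"pics/{n}0.png") for n in("scene","side")]
s=ctrl.get_state();print(s["clock"],s["tool_rot"],s["contact_force"])
E
```

```text
pics
scene 367.14928550280507 246.96910161665292 191.03041998429134 [[0.397, 0.918, 0.005], [0.8, -0.344, -0.491], [-0.449, 0.199, -0.871]] [-0.248 -0.458  1.117] [ 0.966 -0.153  0.75 ]
side 397.06234863288216 254.70115433090365 182.42549628872445 [[0.803, -0.596, 0.003], [-0.33, -0.45, -0.83], [0.496, 0.665, -0.558]] [-0.502  0.269  0.775] [ 0.107 -0.694  0.658]
wrist 297.31696714990863 255.9662970205045 198.89322305772075 [[1.0, -0.0, -0.001], [0.0, -0.959, 0.285], [-0.001, -0.285, -0.959]] [-0.624 -0.036  0.39 ] [0.625 0.076 0.383]
0.15 [[ 1.92164938e-05  9.99999314e-01 -1.17140905e-03]
 [ 9.99999997e-01 -1.93070906e-05 -7.73287786e-05]
 [-7.73513420e-05 -1.17140756e-03 -9.99999311e-01]] [-0.94368846  0.70273263  0.26942006]
```

View pics/scene0.png

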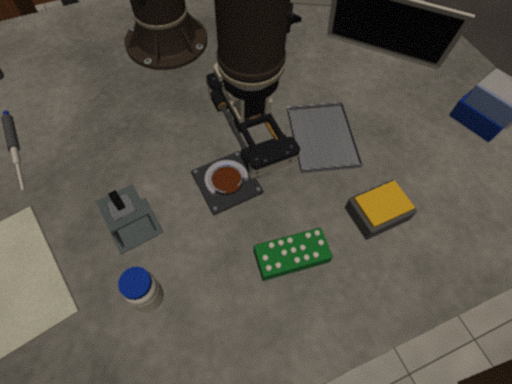

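View pics/side0.png

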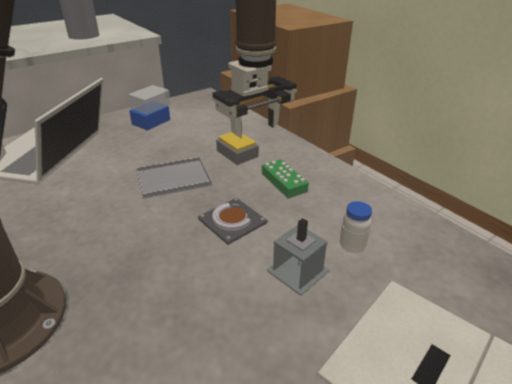

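The scene view shows the holder at (227,182), the stand at (128,217) with its handle at (117,200), the tray at (324,137) and the jar at (138,285). In the side view the holder is at (232,219), the stand at (300,258) with its handle at (303,229), and the tray at (173,177).

```bash
cat > h.py <<'E'
from bench import ctrl
import cv2,numpy as np
def ray(c,u,v):
    C=-c["R"].T@c["t"]; d=c["R"].T@np.array([(u-c["cx"])/c["fx"],(v-c["cy"])/c["fy"],1]); return C,d/np.linalg.norm(d)
def plane(c,u,v,z):
    C,d=ray(c,u,v); return C+d*(z-C[2])/d[2]
def tri(obs):
    A=np.zeros((3,3));b=np.zeros(3);rs=[ray(*o) for o in obs]
    for C,d in rs:
        P=np.eye(3)-np.outer(d,d);A+=P;b+=P@C
    X=np.linalg.solve(A,b); return X,[np.linalg.norm(np.cross(d,X-C)) for C,d in rs]
def proj(c,X):
    p=c["R"]@X+c["t"]; return np.array([c["fx"]*p[0]/p[2]+c["cx"],c["fy"]*p[1]/p[2]+c["cy"]])
def rot(yaw):  # tool down, tool x at yaw (world), y = z cross x
    x=np.array([np.cos(yaw),np.sin(yaw),0]);z=np.array([0,0,-1.]);return np.column_stack([x,np.cross(z,x),z])
def show(n,X=None):
    c=ctrl.read_camera("wrist"); cv2.imwrite(f"pics/{n}.png",c["pixels"]); np.save(f"pics/{n}.npy",c,allow_pickle=True); return c
def load(n): return np.load(f"pics/{n}.npy",allow_pickle=True).item()
E
python3 - <<'E'
from h import *
s=ctrl.read_camera("scene");d=ctrl.read_camera("side")
np.set_printoptions(precision=3,suppress=True)
print("holder",tri([(s,227,182),(d,232,219)]))
print("handle top",tri([(s,113,192),(d,303,221)]))
print("tray",tri([(s,324,137),(d,173,177)]))
for n,uv in dict(hold=[(193,180),(214,212),(262,188),(240,155)],stand=[(97,203),(121,251),(160,236),(137,185)],tray=[(289,106),(300,170),(360,165),(343,104)]).items():
    P=np.array([plane(s,*q,.008)[:2] for q in uv]);print(n,P.tolist(),P.mean(0))
t=plane(s,227,182,.02)
E
```

```text
holder (array([ 0.54 , -0.016,  0.003]), [np.float64(0.00014882258458688742), np.float64(0.0001488225845869601)])
handle top (array([ 0.558, -0.25 ,  0.144]), [np.float64(0.0026915362885991923), np.float64(0.0026915362885992075)])
tray (array([ 0.512,  0.264, -0.002]), [np.float64(0.0005067854554917041), np.float64(0.0005067854554918108)])
hold [[0.5069225143437481, -0.08826003382002255], [0.6048692953184838, -0.07274881267780799], [0.5908607753913081, 0.05215050402637467], [0.48458559660564654, 0.04136399246669131]] [ 0.547 -0.017]
stand [[0.4787308174170329, -0.30863737957470927], [0.6130249403604575, -0.2865108164396062], [0.61276125983988, -0.20078061228049426], [0.46828787989417964, -0.21287938464960665]] [ 0.543 -0.252]
tray [[0.38967355545417315, 0.2233534244664482], [0.5815304717192933, 0.1566236503683229], [0.6260484276507502, 0.2968444268717655], [0.4402535732943481, 0.3598057437108012]] [0.509 0.259]
```

Run:
```python
from h import *
R=rot(np.pi/2)
for n,p in dict(h1=(.50,.0,.36),h2=(.60,.0,.36),s2=(.61,-.24,.40),s1=(.50,-.24,.40)).items():
    ctrl.move_to(np.array(p),R);ctrl.wait(.1);show(n)
print(ctrl.get_state()["clock"])
a=np.vstack([np.hstack([cv2.imread(f"pics/{n}.png") for n in r]) for r in(("h1","h2"),("s1","s2"))])
cv2.imwrite("pics/m1.png",cv2.resize(a,(800,600),interpolation=cv2.INTER_AREA))
```

```text
3.4
```

View pics/m1.png

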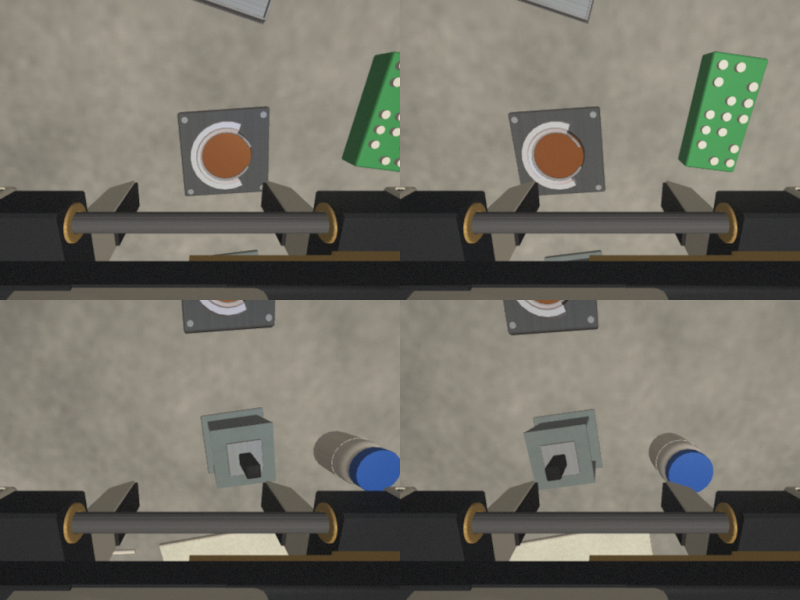

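Top row: the holder, with its rim's cut-out facing world +x (right) and a small yaw. Bottom row: the stand, with the collar and handle leaning outward from parallax. I'll zoom in on both and on the stand from the side.

Run:
```python
from h import *
def crop(im,u,v,w,h,W,H): return cv2.resize(im[v:v+h,u:u+w],(W,H),interpolation=cv2.INTER_CUBIC)
g=lambda n:cv2.imread(f"pics/{n}.png")
c=ctrl.read_camera("side");d=ctrl.read_camera("scene")
a=np.vstack([np.hstack([crop(g("h1"),220,130,130,100,400,300),crop(g("h2"),130,130,130,100,400,300)]),
 np.hstack([crop(g("side0"),250,205,100,88,400,300)[:, :],crop(g("s1"),250,130,115,110,400,300)])])
cv2.imwrite("pics/m2.png",a)
```

```text
(no output)
```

View pics/m2.png

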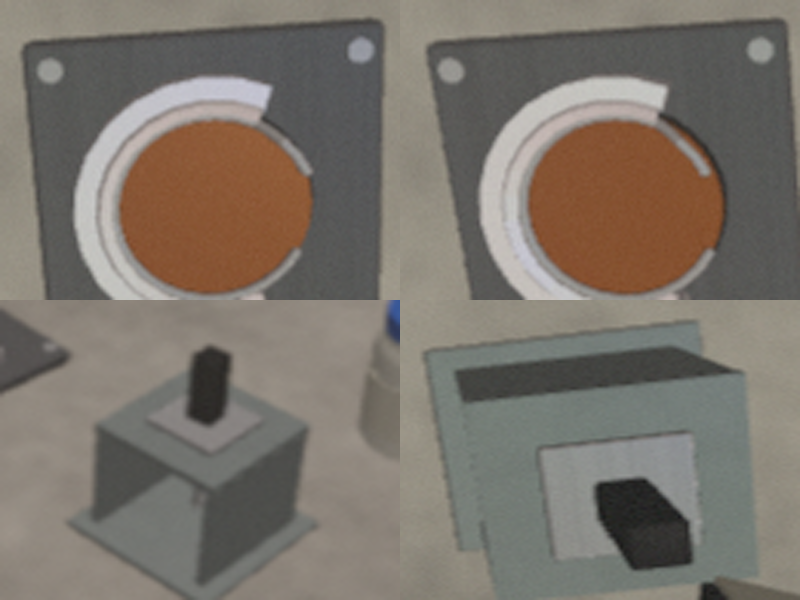

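The side crop (lower left) shows the stand's open face towards world -x, so its walls are at ±y and the toe points along ±x. A small piece of the foot shows at crop (200,495). Next I'll get the poses from the blobs.

Run:
```python
from h import *
np.set_printoptions(precision=4,suppress=True)
def refine(n,u,v,r=7,thr=None):
    im=cv2.cvtColor(load(n)["pixels"],cv2.COLOR_BGR2GRAY).astype(float);u,v=round(u),round(v)
    p=im[v-r:v+r+1,u-r:u+r+1];w=np.clip(p-(p.min()+p.max())/2,0,None);y,x=np.mgrid[v-r:v+r+1,u-r:u+r+1]
    return (w*x).sum()/w.sum(),(w*y).sum()/w.sum()
h1,h2,s1,s2=map(load,("h1","h2","s1","s2"))
S={}
for k,a,b in(("UL",(236,153),(146,153)),("UR",(337,146),(247,146)),("LL",(242,246),(154,246))):
    S[k],e=tri([(h1,*refine("h1",*a)),(h2,*refine("h2",*b))]);print(k,S[k],e)
d=S["UR"]-S["UL"];n=np.array([-d[1],d[0]])
print("holder c",(S["UL"]+S["UR"])[:2]/2-n/2,"yaw",np.degrees(np.arctan2(d[1],d[0])),np.linalg.norm(d),"c2",(S["UR"]+S["LL"])[:2]/2)
# amber centroid
def cen(m):
    n,l,st,c=cv2.connectedComponentsWithStats(m.astype(np.uint8));k=1+np.argmax(st[1:,4]);return c[k],st[k],(l==k)
am=[]
for c in(h1,h2):
    b,g,r=[c["pixels"][...,i].astype(int) for i in range(3)]; am.append(cen((r-b>50)&(r<200))[0])
print("amber",tri([(h1,*am[0]),(h2,*am[1])]))
# collar: light, low-saturation blob ; handle : dark blob
Q=[]
for c,roi in((s1,(300,130,70,130)),(s2,(160,130,110,130))):
    u,v,w,h=roi;p=c["pixels"].astype(int)[v:v+110,u:u+w]
    b,g,r=p[...,0],p[...,1],p[...,2]
    col=(abs(r-b)<14)&(g>125)&(g-r<7)
    ce,st,l=cen(col);hull=cv2.convexHull(np.argwhere(l)[:,::-1].astype(np.float32));rect=cv2.minAreaRect(hull)
    dk=cen((p.max(2)<48));print("collar",ce+[u,v],st,cv2.boxPoints(rect)+[u,v],"dark",dk[0]+[u,v],dk[1])
c=ctrl.read_camera("side")
for z in(.09,.145,.03,.02):print(z,proj(c,np.array([.552,-.25,z])))
```

```text
UL [0.4796 0.032  0.0166] [np.float64(0.00018227936606956237), np.float64(0.00018227936606956692)]
UR [0.5891 0.0393 0.0144] [np.float64(3.485032791576229e-05), np.float64(3.4850327915747344e-05)]
LL [ 0.486  -0.0689  0.0384] [np.float64(0.0016415899106845533), np.float64(0.0016415899106845264)]
holder c [ 0.538  -0.0191] yaw 3.794234676289088 0.10982416105456536 c2 [ 0.5376 -0.0148]
amber (array([ 0.5387, -0.0184,  0.019 ]), [np.float64(0.00013783991025657986), np.float64(0.0001378399102565794)])
collar [316.8011 196.8594] [  0  49  37  46 875] [[296.9594 181.4315]
 [334.0558 178.7817]
 [337.1218 221.7056]
 [300.0254 224.3553]] dark [317.6054 209.5561] [  7  66  26  32 446]
collar [207.5532 199.505 ] [  19   52   51   43 1099] [[178.8673 187.0179]
 [223.7238 180.9562]
 [229.3085 222.2826]
 [184.4519 228.3443]] dark [199.3969 214.4094] [ 26  68  27  33 635]
0.09 [297.816  241.6735]
0.145 [299.5592 221.351 ]
0.03 [296.0552 262.2013]
0.02 [295.7749 265.4693]
```

Run:
```python
from h import *
np.set_printoptions(precision=4,suppress=True)
s1,s2=load("s1"),load("s2")
T={}
for k,a,b in(("TL",(290.3,184.6),(178.9,187)),("TR",(334,178.4),(223.7,181)),("BL",(294.6,225.7),(184.5,228.3))):
    T[k],e=tri([(s1,*a),(s2,*b)]);print(k,T[k],e)
d=T["TR"]-T["TL"];c=(T["TR"]+T["BL"])/2;print("collar c",c,np.linalg.norm(d),np.degrees(np.arctan2(d[1],d[0])))
side=cv2.imread("pics/side0.png");c=c.copy()
cam=ctrl.read_camera("side")
for z in(.15-.005,.09,.03,.02):print(z,proj(cam,np.array([c[0],c[1],z])))
sc=ctrl.read_camera("scene");
a=np.hstack([cv2.resize(side[235:285,275:325],(400,400),interpolation=cv2.INTER_CUBIC),cv2.resize(s2["pixels"][145:245,160:260],(400,400),interpolation=cv2.INTER_CUBIC)])
cv2.imwrite("pics/m3.png",a)
# IK both options
th=np.radians(3.8)
for toe in(7,187):
  for flip in(0,180):
    g=toe+90+flip; q0=ctrl.inverse_kinematics(np.array([c[0],c[1],.28]),rot(np.radians(g)))
    for tgt in(33+180+3.8,33+3.8):
      q=ctrl.inverse_kinematics(np.array([.57,.01,.26]),rot(np.radians(tgt+90+flip)));print(toe,flip,tgt,None if q0 is None else q0[6],None if q is None else q[[0,6]])
```

```text
TL [ 0.5349 -0.2323  0.0962] [np.float64(4.290268900480515e-05), np.float64(4.290268900475036e-05)]
TR [ 0.5785 -0.2271  0.0917] [np.float64(0.00010106201297219653), np.float64(0.00010106201297217848)]
BL [ 0.5396 -0.2724  0.1042] [np.float64(0.00015429938113903718), np.float64(0.00015429938113906028)]
collar c [ 0.5591 -0.2497  0.0979] 0.04411865298707612 6.790948545898971
0.145 [302.0642 219.9617]
0.09 [300.2368 240.2455]
0.03 [298.3903 260.7413]
0.02 [298.0963 264.0048]
7 0 216.8 0.4839988649085166 [-0.4671 -2.2632]
7 0 36.8 0.4839988649085166 [-0.019   0.4477]
7 180 216.8 -2.225424277165154 [-0.019   0.4477]
7 180 36.8 -2.225424277165154 [-0.4671 -2.2632]
187 0 216.8 -2.225424277165154 [-0.4671 -2.2632]
187 0 36.8 -2.225424277165154 [-0.019   0.4477]
187 180 216.8 0.483998864908517 [-0.019   0.4477]
187 180 36.8 0.483998864908517 [-0.4671 -2.2632]
```

View pics/m3.png

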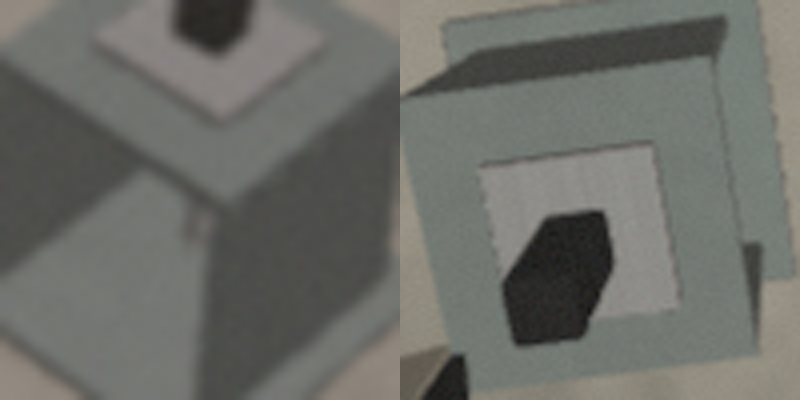

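The crop shows the shank at about (299.5, 262) with nothing to its left. The toe would show on the left if it pointed to -x, so it points to stand +x (yaw 6.8°). Now the grasp.

Run:
```python
from h import *
np.set_printoptions(precision=4,suppress=True)
s1,s2=load("s1"),load("s2")
cs=[]
for c,(tr,bl) in((s1,((334,178.4),(294.6,225.7))),(s2,((223.7,181),(184.5,228.3)))):
    cs.append((plane(c,*tr,.095)+plane(c,*bl,.095))/2)
jar=[plane(s1,378*1.28,(469-300)*1.28,.11),plane(s2,(691-400)*1.28,(471-300)*1.28,.11)]
print(cs,jar)
c=np.mean(cs,0)
yaw=np.radians(6.8+90);R=rot(yaw)
# finger outer end clearance to jar, along stand x
ex=np.array([np.cos(np.radians(6.8)),np.sin(np.radians(6.8))]);ey=np.array([-ex[1],ex[0]])
j=np.mean(jar,0)[:2]-c[:2];along,lat=j@ex,j@ey;gap=along-np.sqrt(max(0,32**2e0-(max(0,abs(lat)*1000-12))**2))/1000-.066
print("along",along,lat,"gap",gap)
if gap>.004:
    p=np.array([c[0],c[1],.34]);ctrl.move_to(p,R)
    ctrl.movel(p-[0,0,.062],feed=.12);ctrl.wait(.2);print(ctrl.get_state()["contact_force"])
    ctrl.gripper_close(40);ctrl.wait(.2);s=ctrl.get_state();print(s["clock"],s["opening"],s["tool_pos"],s["contact_force"],s["gripper_force"])
```

```text
[array([ 0.5593, -0.251 ,  0.095 ]), array([ 0.5581, -0.2513,  0.095 ])] [array([ 0.7207, -0.26  ,  0.11  ]), array([ 0.7227, -0.2598,  0.11  ])]
along 0.16082762958531668 -0.02796177748456426 gap 0.06709278400194887
[-1.641  -0.1685  0.2297]
6.3083 0.015589312706372543 [ 0.5587 -0.2512  0.278 ] [-0.1993  0.548   0.1506] 39.9993896484375
```

Run:
```python
from h import *
s=ctrl.get_state();p=s["tool_pos"];ctrl.movel(p+[0,0,.11],feed=.1);ctrl.wait(.4);s=ctrl.get_state()
print(s["clock"],s["contact_force"],s["opening"],s["tool_pos"])
w=show("p1");
for n in("side","scene"):
    c=ctrl.read_camera(n);np.save(f"pics/p1{n}.npy",c,allow_pickle=True)
    u,v=proj(c,p+[0,0,-.159-.09+.11]).astype(int);print(n,u,v)
    cv2.imwrite(f"pics/p1{n}.png",cv2.resize(c["pixels"][v-38:v+38,u-50:u+50],(400,304),interpolation=cv2.INTER_CUBIC))
    print("origin",u-50,v-38)
a=np.vstack([np.hstack([cv2.imread("pics/p1side.png"),cv2.imread("pics/p1scene.png")]),cv2.resize(w["pixels"][130:280,156:356],(800,600))[:296*2:2, ::1][:296]])
cv2.imwrite("pics/m4.png",np.vstack([a[:304],cv2.resize(w["pixels"][150:261,106:406],(800,296),interpolation=cv2.INTER_CUBIC)]))
```

```text
7.9583 [-0.11037022  0.11694512 -0.69188345] 0.015618414015422835 [ 0.55864185 -0.25119758  0.38782325]
side 302 222
origin 252 184
scene 112 194
origin 62 156
```

View pics/m4.png

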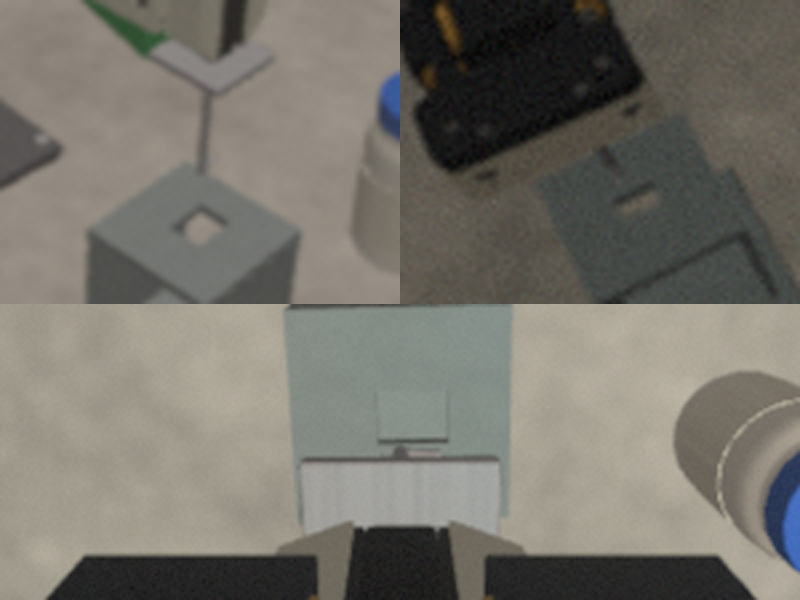

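The wrist view (lower half) shows the shank foot at about (256,205.5) px and the toe running right to (271,206.6), i.e. +tool y. The foot lies about 70 mm below the collar. I'll fix its length with a light touch on the bare table, with the tool already turned for the ring.

Run:
```python
from h import *
np.set_printoptions(precision=4,suppress=True)
R=rot(np.radians(216.8+90))
p=np.array([.57,-.14,.30]);ctrl.move_to(np.array([.57,-.15,.39]),R);ctrl.movel(p,feed=.15);ctrl.movel([.57,-.14,.272],feed=.08);ctrl.wait(.4)
F=lambda n=4:np.mean([(ctrl.wait(.03),ctrl.get_state()["contact_force"])[1] for _ in range(n)],0)
f0=F(6);z=.272
for n in("side","scene","wrist"):
    np.save(f"pics/p2{n}.npy",ctrl.read_camera(n),allow_pickle=True)
while z>.236:
    z-=.0007;ctrl.movel([.57,-.14,z],feed=.03);f=F(2)-f0
    if f[2]>1.5: break
print("touch",z,f,ctrl.get_state()["tool_pos"])
ctrl.movel([.57,-.14,z+.05],feed=.1);print(ctrl.get_state()["clock"],f0)
ims=[]
for n in("side","scene","wrist"):
    c=load("p2"+n);u,v=proj(c,np.array([.57,-.14,.03])).astype(int);print(n,u,v)
    ims.append(cv2.resize(c["pixels"][v-25:v+25,u-33:u+33],(264*1,200),interpolation=cv2.INTER_CUBIC))
cv2.imwrite("pics/m5.png",np.hstack(ims))
```

```text
touch 0.2594000000000004 [-1.2337  0.7654  5.915 ] [ 0.5701 -0.1401  0.2598]
18.6167 [ 0.1937 -0.495  -0.5495]
side 271 232
scene 178 205
wrist 255 213
```

View pics/m5.png

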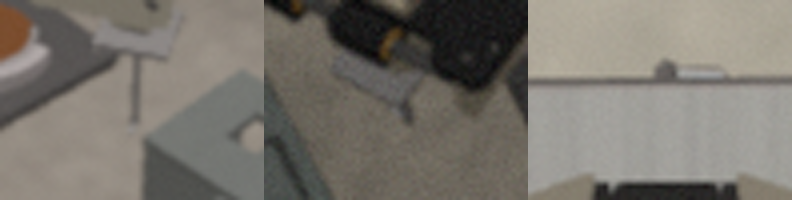

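Toe and shank show in the wrist crop: shank at u≈256.3, toe tip at u≈271.8, v≈205. That puts the shank within 1 mm of the tool axis. The touch put the foot 260 mm below the TCP. Next I go to the gap beside the ring's end.

```bash
cat >> h.py <<'E'
C=np.array([.5382,-.0188]);A=np.radians(36.8);ER=np.array([np.cos(A),np.sin(A)]);ET=np.array([-ER[1],ER[0]]);R0=rot(A+np.pi*1.5)
def P(r,t,zf): return np.array([*(C+ER*r+ET*(t+.0008)),zf+.260])
F=lambda n=3:np.mean([(ctrl.wait(.03),ctrl.get_state()["contact_force"])[1] for _ in range(n)],0)
E
python3 - <<'E'
from h import *
ctrl.movel(P(.0415,-.022,.05),R0,feed=.2);ctrl.movel(P(.0415,-.022,.0198),feed=.08);ctrl.wait(.4);print(F(5),ctrl.get_state()["clock"])
w=show("r1");print([proj(w,np.array([*(C+ER*.036+ET*0),.028])),proj(w,P(.0415,-.022,.02)-[0,0,.26])])
ims=[cv2.resize(w["pixels"][120:245,166:346],(520,361),interpolation=cv2.INTER_CUBIC)]
for n in("side",):
    c=ctrl.read_camera(n);u,v=proj(c,np.array([*C,.028])).astype(int);ims.append(cv2.resize(c["pixels"][v-45:v+45,u-28:u+42],(280,361),interpolation=cv2.INTER_CUBIC))
cv2.imwrite("pics/m6.png",np.hstack(ims))
E
```

```text
[ 0.13505753  0.09075768 -0.84340153] 20.5083
[array([262.13549558, 233.12534584]), array([255.58939082, 206.16741767])]
```

View pics/m6.png

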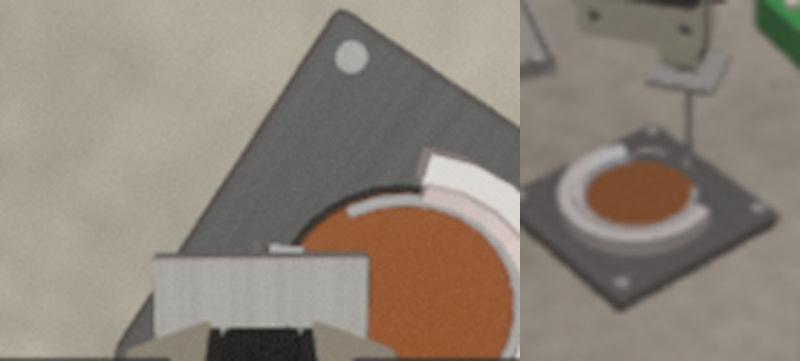

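The toe's light end is at about (271,206). The flat wire end, at (288,193), should match the prediction for -32°. The turned-up end is hidden behind the collar. I'll check that, then sweep under with force monitoring and lift a little.

Run:
```python
from h import *
np.set_printoptions(precision=2,suppress=True)
w=load("r1");a=np.radians(-32+3.8);X=np.array([*(C+.036*np.array([np.cos(a),np.sin(a)])),.020]);pr=proj(w,X);print("pred -32 end",pr,"seen 287.8,192.7")
if np.linalg.norm(pr-[287.8,192.7])<5:
    f0=F(5)
    for t in(-.015,-.009,-.004,0,.0012):
        ctrl.movel(P(.0415,t,.0198),feed=.05);f=F(2)-f0;print(t,f,f@[*ER,0],f@[*ET,0])
        if np.linalg.norm(f)>3.5:print("STOP");break
    else:
        for z in(.0215,.023,.0245,.026):
            ctrl.movel(P(.0415,.0012,z),feed=.03);f=F(3)-f0;print(z,f,"r",f@[*ER,0],"t",f@[*ET,0])
    print(ctrl.get_state()["clock"]);np.save("pics/f0.npy",f0)
    w=show("r2");c=ctrl.read_camera("side");d=ctrl.read_camera("scene")
    u,v=proj(c,np.array([*C,.028])).astype(int);u2,v2=proj(d,np.array([*C,.028])).astype(int)
    cv2.imwrite("pics/m7.png",np.hstack([cv2.resize(c["pixels"][v-35:v+35,u-30:u+40],(400,400),interpolation=cv2.INTER_CUBIC),cv2.resize(d["pixels"][v2-35:v2+35,u2-30:u2+40],(400,400),interpolation=cv2.INTER_CUBIC)]))
```

```text
pred -32 end [287.09 193.14] seen 287.8,192.7
-0.015 [-0.41 -0.07 -0.12] -0.368946684007156 0.19352319905270507
-0.009 [ 0.22 -0.69  0.  ] -0.23345448160605559 -0.6868498295412983
-0.004 [ 0.07 -0.06  0.3 ] 0.01917168533923182 -0.09382270266991151
0 [-0.06 -0.18 -0.2 ] -0.15565947913627323 -0.11000800282558211
0.0012 [ 0.77  0.17 -0.43] 0.7184249408237706 -0.3202762978572487
0.0215 [-0.29 -0.13 -0.35] r -0.31207472505735606 t 0.06510991575374984
0.023 [-0.35 -0.32 -1.53] r -0.4762717914814534 t -0.045161205999429445
0.0245 [-1.03 -1.25 -4.64] r -1.5735475647029804 t -0.3829629877074204
0.026 [-1.63 -2.98 -8.02] r -3.0916776378514976 t -1.4125197802750287
23.8167
```

Engaged: the pull builds to 8 N. I'll keep lifting in small steps along the arc about the ring's back.

Run:
```python
from h import *
np.set_printoptions(precision=1,suppress=True)
f0=np.load("pics/f0.npy");z=.026;out=[]
while z<.088:
    z+=.001 if z<.034 else .003
    h=max(0,z-.025);r=.0415-(.072-np.sqrt(.072**2-min(h,.06)**2))
    ctrl.movel(P(r,.0012,z),feed=.03 if z<.034 else .05);f=F(1)-f0
    out.append((round(z*1e3,1),round(r*1e3,1),f.round(1).tolist()))
    if np.linalg.norm(f)>20:print("STOP");break
for o in out:print(*o)
ctrl.wait(.2);print(F(4)-f0,ctrl.get_state()["clock"])
c=ctrl.read_camera("side");d=ctrl.read_camera("scene");ims=[]
for k in(c,d):
    u,v=proj(k,np.array([*C,.05])).astype(int);ims.append(cv2.resize(k["pixels"][v-45:v+35,u-40:u+40],(400,400),interpolation=cv2.INTER_CUBIC))
cv2.imwrite("pics/m7.png",np.hstack(ims))
```

```text
27.0 41.5 [-3.6, -3.9, -6.8]
28.0 41.4 [-4.2, -4.4, -8.4]
29.0 41.4 [-4.0, -4.2, -8.7]
30.0 41.3 [-2.5, -4.5, -9.7]
31.0 41.2 [-3.9, -4.2, -8.4]
32.0 41.2 [-3.5, -3.0, -8.8]
33.0 41.1 [-3.8, -3.7, -10.8]
34.0 40.9 [0.1, 0.4, -0.2]
37.0 40.5 [0.7, 0.5, -0.2]
40.0 39.9 [0.7, 0.4, 0.6]
43.0 39.2 [-0.0, 0.0, 0.3]
46.0 38.4 [0.2, 1.6, 0.6]
49.0 37.4 [0.1, -0.3, 0.6]
52.0 36.2 [0.3, 0.3, 0.7]
55.0 35.0 [0.2, -0.5, 0.1]
58.0 33.5 [0.7, 0.0, 0.8]
61.0 31.9 [-0.0, 0.5, -0.1]
64.0 30.0 [0.5, -0.8, 0.4]
67.0 28.0 [0.6, -0.3, -0.2]
70.0 25.7 [-0.1, 0.3, 0.2]
73.0 23.2 [-0.5, 0.6, 0.2]
76.0 20.3 [-0.8, 0.3, 0.0]
79.0 17.1 [1.0, 0.2, -0.1]
82.0 13.5 [-1.2, -0.1, -0.2]
85.0 9.3 [0.4, -0.1, -0.7]
88.0 9.3 [-0.0, 0.9, -0.3]
[-0.2  0.6 -0.7] 31.6667
```

View pics/m7.png

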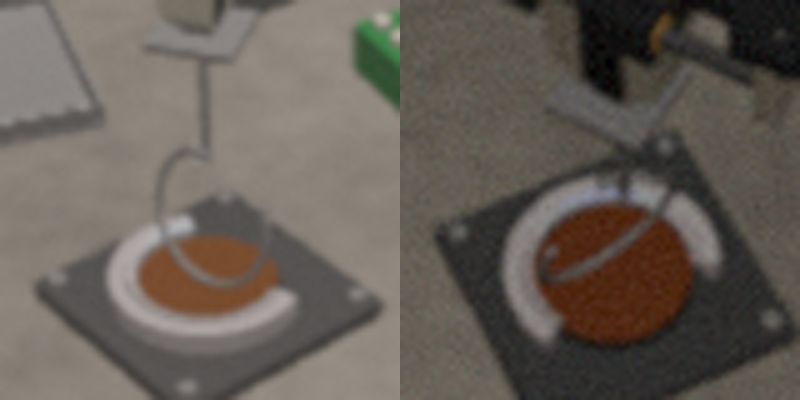

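The ring hangs on the toe as a full loop and is clear of the rim: toe at crop (205,155) and ring bottom at about (225,285) in the side view. Now I carry it to the tray and lay it down by reversing the arc.

Run:
```python
from h import *
np.set_printoptions(precision=1,suppress=True)
f0=np.load("pics/f0.npy");T=np.array([.511,.261])
def Q(r,t,zf): return np.array([*(T+ER*r+ET*(t+.0008)),zf+.260])
print(ctrl.inverse_kinematics(Q(-.0165,0,.13),R0),ctrl.inverse_kinematics(Q(.042,-.03,.005),R0))
p=ctrl.get_state()["tool_pos"]
ctrl.movel([p[0],p[1],.130+.26],feed=.08)
ctrl.movel(Q(-.0165,0,.130),feed=.13);ctrl.wait(.3)
ctrl.movel(Q(-.0165,0,.085),feed=.08)
for h in(.07,.06,.05,.04,.03,.02,.01,.004,0,-.003):
    r=-.0305+np.sqrt(.072**2-h*h);ctrl.movel(Q(r,0,h+.008),feed=.05);f=F(1)-f0;print(h,round(r,4),f)
    if np.linalg.norm(f)>5:print("STOP");break
print(ctrl.get_state()["clock"])
ims=[]
for n in("side","scene"):
    k=ctrl.read_camera(n);np.save(f"pics/t1{n}.npy",k,allow_pickle=True)
    u,v=proj(k,np.array([*T,.01])).astype(int);ims.append(cv2.resize(k["pixels"][v-45:v+35,u-40:u+40],(400,400),interpolation=cv2.INTER_CUBIC))
cv2.imwrite("pics/m8.png",np.hstack(ims))
```

```text
[-1.1  0.4  0.8  1.8 -0.3  1.1 -2.7] [-0.9  0.6  0.5  1.8 -0.4  0.9 -2.7]
0.07 -0.0136 [ 0.3 -0.  -0.9]
0.06 0.0093 [-0.2  0.6 -0.2]
0.05 0.0213 [-0.1  0.8 -0.9]
0.04 0.0294 [-0.3  0.5  0. ]
0.03 0.035 [-0.6  0.1 -0.2]
0.02 0.0387 [-0.2  0.1 -0.3]
0.01 0.0408 [ 0.7  1.3 -0.2]
0.004 0.0414 [ 0.8  0.7 -0.1]
0 0.0415 [ 0.1 -0.3 -0.3]
-0.003 0.0414 [ 0.6  0.8 -0.3]
39.6917
```

View pics/m8.png

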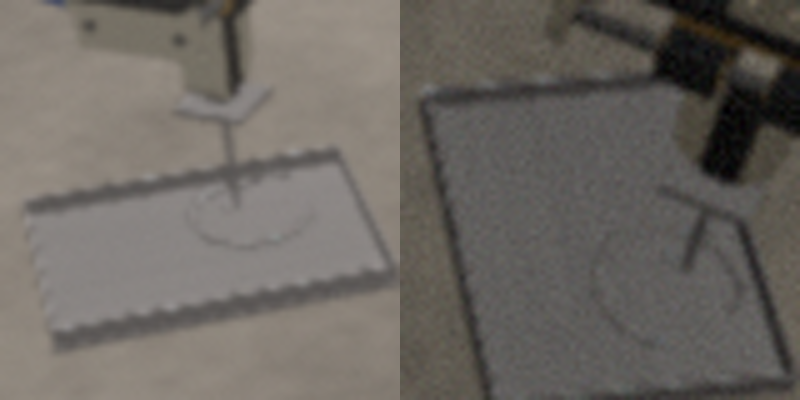

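Run:
```python
from h import *
np.set_printoptions(precision=3,suppress=True)
T=np.array([.511,.261])
for n,o,pts in(("side",0,[(188,210),(210,237),(245,247),(290,240),(315,215),(238,207),(195,195)]),("scene",400,[(595,270),(605,310),(655,345),(612,245),(640,232),(740,290),(690,268)])):
    k=load("t1"+n);u,v=proj(k,np.array([*T,.01])).astype(int)
    for p in pts:
        X=plane(k,u-40+(p[0]-o)/5,v-45+p[1]/5,.005)[:2]-T;print(n,p,X,"r,t",X@ER,X@ET)
s=ctrl.get_state()["tool_pos"];print((s[:2]-T)@ER,(s[:2]-T)@ET)
k=load("t1side")["pixels"]
```

```text
side (188, 210) [0.006 0.033] r,t 0.02465640368475773 0.023083876745468624
side (210, 237) [ 0.003 -0.002] r,t 0.0007180977323843659 -0.003585661196052805
side (245, 247) [ 0.015 -0.025] r,t -0.0032235536745261546 -0.0285738158620912
side (290, 240) [ 0.04  -0.034] r,t 0.011698170913664638 -0.051169800475906364
side (315, 215) [ 0.066 -0.018] r,t 0.04210126090301719 -0.05415173425031224
side (238, 207) [0.032 0.018] r,t 0.03680282459984667 -0.004876103067376108
side (195, 195) [0.017 0.047] r,t 0.04188462640681439 0.026927065469997416
scene (595, 270) [ 0.019 -0.015] r,t 0.006373806012764884 -0.02336733178178499
scene (605, 310) [ 0.043 -0.022] r,t 0.020772795507689172 -0.04349027402772763
scene (655, 345) [ 0.071 -0.01 ] r,t 0.05064144720129259 -0.05052378966421593
scene (612, 245) [0.009 0.001] r,t 0.007411842977485864 -0.004603236815511643
scene (640, 232) [0.007 0.018] r,t 0.016429672376308355 0.0101766159107011
scene (740, 290) [0.059 0.046] r,t 0.074359257784829 0.0015947748643035887
scene (690, 268) [0.037 0.03 ] r,t 0.04736863797841003 0.0017635212631115895
0.04143798599204993 0.0007643793847580784
```

The ring lies flat in the tray, with its centre about (0.040, 0.010) m from my target. The pick's foot, at (0.033, 0.025), is inside the loop. I'll raise slowly and check by image difference that the ring stays put.

Run:
```python
from h import *
np.set_printoptions(precision=3,suppress=True)
T=np.array([.511,.261]);c=T+[.040,.010]
p=ctrl.get_state()["tool_pos"]
q=np.array([*(c+ER*.006),p[2]]);q[:2]=p[:2]+.6*(q[:2]-p[:2])
ctrl.movel(q,feed=.04)
def d(tag):
    for n in("side","scene"):
        a=load("t1"+n);b=ctrl.read_camera(n);np.save(f"pics/{tag}{n}.npy",b,allow_pickle=True)
        D=np.abs(cv2.GaussianBlur(a["pixels"],(3,3),0).astype(int)-cv2.GaussianBlur(b["pixels"],(3,3),0)).max(2)
        # sample along ring circle
        out=[]
        for k in range(0,360,15):
            X=np.array([*(c+.036*np.array([np.cos(np.radians(k)),np.sin(np.radians(k))])),.005]);u,v=proj(a,X).round().astype(int);out.append(int(D[v-2:v+3,u-2:u+3].max()))
        print(tag,n,out)
d("a");ctrl.movel(q+[0,0,.012],feed=.03);d("b");print(F(4)-np.load("pics/f0.npy"),ctrl.get_state()["clock"])
```

```text
a side [1, 1, 1, 3, 23, 23, 19, 7, 2, 1, 1, 1, 1, 1, 1, 1, 1, 1, 1, 1, 1, 1, 1, 1]
a scene [4, 4, 3, 4, 4, 3, 3, 6, 10, 13, 6, 3, 3, 3, 3, 4, 3, 4, 4, 4, 4, 3, 3, 4]
b side [1, 1, 1, 1, 13, 16, 17, 7, 1, 1, 1, 1, 1, 1, 1, 1, 1, 1, 1, 1, 1, 1, 1, 1]
b scene [3, 3, 3, 4, 4, 4, 3, 3, 6, 3, 3, 3, 4, 4, 4, 3, 3, 3, 4, 4, 3, 4, 4, 3]
[ 0.484  0.269 -0.08 ] 41.0833
```

The ring stayed exactly where it was and the only differences are where the shank crosses it, so it is free of the pick. Now the pick goes back to its stand.

Run:
```python
from h import *
np.set_printoptions(precision=2,suppress=True)
p=ctrl.get_state()["tool_pos"];ctrl.movel([p[0],p[1],.42],feed=.15)
S=np.array([.5587,-.2512]);R=rot(np.radians(96.8))
ctrl.move_to(np.array([.5,0,.45]),rot(np.radians(200)));ctrl.move_to(np.array([*S,.40]),R);ctrl.wait(.2)
w=show("k1");f0=F(5);print(ctrl.get_state()["tool_pos"],f0,ctrl.get_state()["clock"])
ok=True
for z in(.355,.345,.335,.31,.29,.283,.280,.279,.278):
    ctrl.movel([*S,z],feed=.06);f=F(2)-f0;print(z,f)
    if np.linalg.norm(f)>4: ok=z<.281;print("contact");break
print(ok,ctrl.get_state()["clock"])
```

```text
[ 0.56 -0.25  0.4 ] [ 0.15  0.1  -0.96] 47.2
0.355 [-0.42  0.69  0.31]
0.345 [0.29 0.31 0.3 ]
0.335 [-0.22  0.36  0.37]
0.31 [ 0.05 -0.7   0.27]
0.29 [-0.43  0.    0.81]
0.283 [-0.04  0.24  0.26]
0.28 [-0.34  0.67  0.16]
0.279 [-0.18  0.04 -0.04]
0.278 [-0.82  0.37  0.89]
True 51.4
```

Run:
```python
from h import *
S=np.array([.5587,-.2512])
ctrl.open_gripper();ctrl.wait(.2);ctrl.movel([*S,.36],feed=.12)
ctrl.move_to(np.array([.61,-.24,.40]),rot(np.pi/2));ctrl.wait(.2)
b=ctrl.read_camera("wrist")["pixels"];a=load("s2")["pixels"]
D=np.abs(a.astype(int)-b).max(2)[120:245,150:480];print("diff px in stand/jar",(D>30).sum(),D.max())
for t,(x,y,z) in dict(glass=(*C,.018)).items():
    for n in("side","scene"):
        k=ctrl.read_camera(n);u,v=proj(k,np.array([x,y,z])).round().astype(int);print(t,n,k["pixels"][v,u])
T=np.array([.551,.271])
for n in("side","scene"):
    k=ctrl.read_camera(n);b=load("b"+n);u,v=proj(k,np.array([*T,.005])).round().astype(int)
    D=np.abs(k["pixels"].astype(int)-b["pixels"]).max(2)[v-8:v+9,u-15:u+16];print(n,"tray diff",(D>30).sum())
print(ctrl.get_state()["clock"],ctrl.get_state()["contact_force"])
```

```text
diff px in stand/jar 2096 131
glass side [ 46  77 121]
glass scene [11 35 78]
side tray diff 0
scene tray diff 6
54.5167 [-0.06405732 -0.70884159 -0.26679909]
```

Run:
```python
from h import *
c=ctrl.read_camera("wrist");a=load("s2");print(ctrl.get_state()["tool_pos"],c["t"]-a["t"],np.abs(c["R"]-a["R"]).max())
def cen(m):
    n,l,st,cc=cv2.connectedComponentsWithStats(m.astype(np.uint8));k=1+np.argmax(st[1:,4]);return cc[k],st[k]
for k in(a,c):
    p=k["pixels"].astype(int)[130:240,160:270];b,g,r=p[...,0],p[...,1],p[...,2]
    print(cen((abs(r-b)<14)&(g>125)&(g-r<7)),cen(p.max(2)<48))
D=np.abs(a["pixels"].astype(int)-c["pixels"]).max(2)>30
ys,xs=np.nonzero(D[120:245,150:480]);print(np.percentile(xs+150,[0,10,50,90,100]),np.percentile(ys+120,[0,10,50,90,100]))
```

```text
[ 0.60974363 -0.24024854  0.39986844] [ 9.70767909e-05 -1.18474578e-03 -5.00345635e-04] 0.004131947726375604
(array([47.55323021, 69.50500455]), array([  19,   52,   51,   43, 1099], dtype=int32)) (array([39.39685039, 84.40944882]), array([ 26,  68,  27,  33, 635], dtype=int32))
(array([48.12215132, 66.22971741]), array([  20,   49,   51,   43, 1097], dtype=int32)) (array([39.81626016, 80.86829268]), array([ 27,  65,  26,  32, 615], dtype=int32))
[158. 186. 248. 384. 402.] [137. 151. 190. 227. 244.]
```

The collar and handle have the same size and spacing as before the job, so the pick is seated upright. The 3 px shift comes from the camera pose. Handing in.

```bash
python3 -c "
from h import *
print(ctrl.close_job(),ctrl.get_state()['clock'])"
```

```text
the job is handed in; nothing more can be done
the job is handed in; nothing more can be done
```

The job is handed in at about 55 s: the ring lies flat in the tray, though it slipped off the toe unseen while being laid down (about 4 cm off target), the pick hangs upright in its stand, and no glass contact showed in the force readings.

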